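# Seat the punch die on its parallels in the bindery vise

### The arm

A 6-joint arm with a two-finger parallel gripper is mounted at the origin on the work surface. World frame = base frame: x ahead of the robot, y to its left, z up, the work surface at z = 0. Lengths are in m, angles in degrees, forces in N, time in s.
With the tool pointing down it reaches from about 0.4 to 0.825 m from the base axis. Payload 7 kg.
Tool frame: the origin (TCP) lies at the very end of the fingers, on their centre line; the grasp point (between the pads) lies 19 mm behind it (ctrl.grip_point_offset is the distance from the TCP to the grasp point, in m); x points along the fingers, z is the direction in which the jaws open and shut, and the axes are right-handed (so a half turn about x gives the same grasp; the last joint's range is limited). The gripper opens to 88 mm and grips with 3 to 60 N. Pads are 19 mm wide; open, the fingers measure 130 mm over their backs; the gripper's body (78 mm by 193 mm) begins 47 mm behind the grasp point.
Start: joints at [16.507, 20.546, 0.682, 0, -70.136, -16.507], TCP at [0.675, -0, 0.227] pointing down, gripper open.
Joint ranges: [-176.03, 176.03], [-82.01, 121.73], [-58.28, 71.71], [-173.87, 95.51], [-174.79, -0.11], [-173.66, 173.66]. Speed limits (degrees/s): [136.94, 136.94, 172.46, 180, 180, 180].

### API

Orientations are given as [roll, pitch, yaw] about the fixed x, y, z axes, in that order (R = Rz(yaw) Ry(pitch) Rx(roll)).
In Python, from plant import get_obs, snapshot, calibration, close_job, ctrl gives the robot as it stands.
- The arm moves only by the tool move_arm, never from a script. Its argument "commands" is a list that holds one entry, the list of rows, each a list of 4 numbers: the shift along the tool's x, y, z in cm, then the turn about the tool's x in rad. In form: [[[dx, dy, dz, spin], ...]]. A call has 1 to 8 rows; each row shifts and turns the commanded pose from where the row before left it, along the tool's axes as they then stand; what a row does not reach is not made up. A row lasts 1/10 s, in which the tool goes at most 50 mm and 8.59 degrees, less where a joint would pass 70% of its speed; a pose out of reach is approached as far as the arm can. A call with a gripper value outside its range is refused whole. "jaw" is the finger opening in cm, from 0 to 8.76, set as the call begins (left out, the last holds). The fingers move at their own pace and stop on an object; the grip force is fixed at half the most. Time passes only in rows, so rows that do not move let the fingers close. It gives the time, the measured TCP pose, the force and the opening at its end, in the units of the state.
- get_obs(): the state, without advancing time (a new reading comes with each control period).
- snapshot(name): name is "scene" or "side" or "wrist"; returns (picture, depth): 420x560x3 uint8, red, green, blue; 420x560 float32, m along the optical axis (not along the pixel's ray), 0 where there is no reading.
- calibration(name): a dict with "mtx" (3x3 intrinsics, pixels), "T" (4x4, takes a point from camera to world coordinates); the wrist camera has in their place "tool_from_camera" (4x4, takes a point from camera to tool coordinates, whose origin is the TCP and whose axes are the tool frame's). Camera axes: x right, y up, looking along -z (the intrinsics and any distortion apply to the point x, -y, -z); pixel columns grow to the right and rows downward; lengths in m; the calibration is good to about 2 mm. A picture is of the moment at which its call begins: read the wrist's pose just before it. calibration takes no time and is no camera call.
- close_job(): hands the job in, once; it reports no verdict.
The state is a dict: "clock": time; "joint_pos": joint angles; "qvel": joint speeds; "tau": joint torques, N m; "tool_pos": TCP position; "orientation": TCP orientation; "force": force on the tool from outside, world axes, zero at the start; "moment": the same for the moment, N m; "opening": finger opening in m.
Only numpy, scipy, OpenCV 4.12 (cv2) and the standard library are available. Lean on these libraries where they do the work, as an engineer would, in place of code of your own. Each camera call takes 0.05 s, during which the arm holds its last target. There are 200 camera calls.

### The job

The punch die in the bench vise is riding high and crooked: first slide the two parallels beneath it, which stick out, fully home against the red stop, then take the white nylon tapper and press the die down, on both of its brass-coloured sides, with firm but measured pushes of about 20 N (the die must never get more than 30 N), until it sits level and both parallels are pinched so tight that they no longer slide. Never press the die with the bare gripper. When it is seated, stand the tapper back upright in the middle of its round mat and leave the other things on the bench where they are.

Things in the scene. Friction and masses are not known exactly. Their poses are not given: they have to be found in the camera images.
- vise: Blue fixed bench vise on plywood packing, foot 0 to 15 mm above the table. Origin: underside of the foot, under the middle of the jaw gap. x runs along the jaws (x = -50 to 50 mm, tops at z = 81), y across; jaws at |y| = 30 to 56; moving jaw, screw and handle on the +y side to y = 137, z up to 58. Bed between the jaws at z = 45, x = -75 to 55, with a low key along its middle between the parallels.
- stop_face (a point): Middle of the inner face of the red stop plate at the +x end of the vise bed: vise x = 49.5 mm, z = 56 mm; plate top at z = 63. A parallel is home when its +x end touches this face (centre then at vise x = -15.5 mm, -x end at -80.5 mm).
- die_block: Dark steel punch die, 90 mm along vise x, 60 mm across (y), 30 mm high, 0.5 kg. Origin: centre of its underside; z out of its top. The jaws grip it: it only moves up or down and rocks about the vise's x axis, and stays where it is pushed. Starts 7 to 10 mm above the parallels, tilted up to 0.06 rad either way. Seated: level on both parallels, underside about 67 mm, top 97 mm above the vise's origin.
- die_top (a point): Middle of the die's top, on its row of small holes; the centre lines of the brass-coloured strips lie 12 mm off in y. It slides down at 7 to 10 N of push, goes level at up to 15 N, then stands firm but for a give of the bed of 0.5 mm per 10 N. 20 to 22 N, on one strip and then on the other, leaves both parallels pinched; 12 N does not. Pushed outside the parallels it levers up.
- parallel_a: Bright metal bar, 130 mm long, 12 wide, 22 high, 0.14 to 0.28 kg, standing on the vise bed beside the moving jaw (vise y = +22 mm), length along vise x. Origin: centre of its underside. It starts 10 to 28 mm out towards vise -x and slides easily (under 3 N) while the die is up.
- parallel_b: The same kind of bar beside the fixed jaw (vise y = -22 mm), also 10 to 28 mm out, not by the same amount.
- tapper: White nylon tapper standing upright on its mat, 90 mm high, 0.12 to 0.2 kg: foot 30 mm diameter (18 mm flat underside), 38 mm high; collar 42 mm diameter from 38 to 48 mm; round red grip 24 mm diameter from 48 to 90 mm. Origin: centre of its underside, z along its axis. Gripped with the fingertips just above the collar, the collar takes the push.
- tapper_mat: Round green-topped rubber mat, 90 mm diameter, 4 mm thick, fixed on the table. Origin: centre of its underside.
- coil_carton: Bystander: small cardboard carton, 90 x 120 x 70 mm. Origin: centre of its underside.
- screwdriver: Bystander: screwdriver lying on the table. Origin near the middle of its length.
- oiler: Bystander: closed yellow bottle, 44 mm diameter, 110 mm high, standing. Origin: centre of its underside.
- tape_reel: Bystander: blue ring lying flat, 90 mm outer diameter, 22 mm high. Origin: centre of its underside.
Things that resemble listed ones, but are neither listed nor needed, are in the scene too. What is shaped like the parallel_a but green or purple is not meant.

How it is judged (in metres and radians):
On the way, in this order (a step that is already met when the one before it is completed fails the run):
1. both parallels are slid home, within 2.5 mm of the stop, while the die is still up (x of each of parallel_a, parallel_b in the frame of vise above -0.018 m and z of die_block in the frame of vise above 0.0695 m), for 0.2 s.
2. the die is pressed down onto both parallels, level, and pinches both (z of die_block in the frame of vise below 0.0685 m and angle between the z axis of die_block and the z axis of vise, either way round below 0.03 rad and contact force between die_block and parallel_a above 3 N and contact force between die_block and parallel_b above 3 N), for 0.2 s.
At the end, for the whole second after the job is handed in: With the robot clear: both parallels within 2.5 mm of the stop; the die down (underside within 1.5 mm of seated height, level within 0.03 rad) and still pressing on each parallel with more than 3 N, so neither slides; the tapper at rest, upright, within 25 mm of the middle of its mat (all of step 2 and x of each of parallel_a, parallel_b in the frame of vise above -0.018 m and horizontal distance between tapper and tapper_mat below 0.025 m and angle between tapper's own z axis and vertical below 0.1 rad and height (world z) of tapper below 0.008 m and linear speed of tapper below 0.02 m/s); the robot touches nothing.
It fails at once if the die is pushed by the tapper with more than 30 N (contact force between die_block and tapper above 30 N).
It fails at once if the die is pressed with the bare gripper or arm (contact force between any of the fingers, the arm and die_block above 3 N).
It fails at once if a bystander is moved more than 20 mm (distance of any of coil_carton, screwdriver, oiler, tape_reel from where it was at the start of the episode above 0.02 m).
It also fails if it takes over 72 s, if anything falls off the work surface, if the arm or the gripper's body presses on something with over 40 N, if the wrist force passes 120 N, or if a joint passes its speed limit or range.

## Working session

There is one attempt and no reset: what is moved stays moved. The work goes in short steps, Python scripts to look and compute and a tool call to move; the robot and the scene stay as the last step left them, time stands still between calls to the robot, and variables do not carry over. Pictures are saved under pics/ and viewed, about 8 in all and at most 12, crops included, and the job is handed in when it is done.

Besides the shell and the picture viewer there is one more tool, called after ">>>" as name(argument=value, ...), one argument or row to a line, values as JSON. move_arm: Moves the arm, as the interface text tells. Its arguments: {"type":"object","properties":{"commands":{"type":"array"},"jaw":{"type":"number"}},"required":["commands"]}

```bash
ls; mkdir -p pics
cat > h.py <<'E'
import numpy as np, cv2
from plant import get_obs, snapshot, calibration, close_job, ctrl
from scipy.spatial.transform import Rotation as R
def pts(name, depth, obs=None):
    c=calibration(name); K=np.array(c["mtx"])
    if "T" in c: T=np.array(c["T"])
    else:
        W=np.eye(4); W[:3,:3]=R.from_euler('xyz',obs['orientation'],degrees=True).as_matrix(); W[:3,3]=obs['tool_pos']
        T=W@np.array(c["tool_from_camera"])
    v,u=np.mgrid[:depth.shape[0],:depth.shape[1]]
    P=np.stack([(u-K[0,2])/K[0,0]*depth,-(v-K[1,2])/K[1,1]*depth,-depth],-1)
    return P@T[:3,:3].T+T[:3,3], T
def save(n,im): cv2.imwrite(n,im[:,:,::-1])
E
python3 - <<'E'
from h import *
o=get_obs(); print(o)
for n in ["scene","side","wrist"]:
    o=get_obs(); im,d=snapshot(n); np.savez(f"{n}0.npz",im=im,d=d,p=o['tool_pos'],r=o['orientation']); save(f"pics/{n}0.png",im)
    print(n,calibration(n))
E
```

```text
pics
{'clock': 0.0, 'joint_pos': array([ 1.65058336e+01,  2.05906294e+01,  6.32782045e-01, -1.99652957e-02,
       -7.01353645e+01, -1.65069579e+01]), 'qvel': array([-0.02913215, -0.05244636,  0.00105998,  0.01932006, -0.00912228,
       -0.11926384]), 'tau': array([-8.00930356e-04, -5.82726967e+01,  2.93058443e+01,  6.99745238e+00,
        6.93249181e-03, -2.06530804e-04]), 'tool_pos': array([ 6.74503891e-01, -4.25472407e-05,  2.25624733e-01]), 'orientation': array([   5.12394781,   89.90491672, -174.88397603]), 'force': array([-0.81478012,  0.19354053,  0.67768326]), 'moment': array([-0.0321059 ,  0.02589061,  0.00354944]), 'opening': 0.08746068465425857}
scene {'mtx': array([[449.49008751,   0.        , 283.59215159],
       [  0.        , 449.49008751, 217.89418337],
       [  0.        ,   0.        ,   1.        ]]), 'T': array([[ 0.71907789, -0.51142682,  0.47049931,  1.0474131 ],
       [ 0.69483816,  0.51815308, -0.49871566, -0.50487466],
       [ 0.0112659 ,  0.68553628,  0.7279513 ,  0.87195578],
       [ 0.        ,  0.        ,  0.        ,  1.        ]])}
side {'mtx': a
[... 235 characters left out ...]
4395, -0.47314749,  0.78552845,  0.8390432 ],
       [ 0.02298141,  0.85118475,  0.52436284,  0.66389499],
       [ 0.        ,  0.        ,  0.        ,  1.        ]])}
wrist {'mtx': array([[324.97657047,   0.        , 279.65520272],
       [  0.        , 324.97657047, 209.60343888],
       [  0.        ,   0.        ,   1.        ]]), 'tool_from_camera': array([[ 3.60462288e-04,  3.05267792e-01, -9.52266478e-01,
        -1.57389959e-01],
       [-1.19531649e-03,  9.52265991e-01,  3.05267184e-01,
         8.26628273e-02],
       [ 9.99999221e-01,  1.02822252e-03,  7.08147605e-04,
         4.34753684e-05],
       [ 0.00000000e+00,  0.00000000e+00,  0.00000000e+00,
         1.00000000e+00]])}
```

View pics/scene0.png

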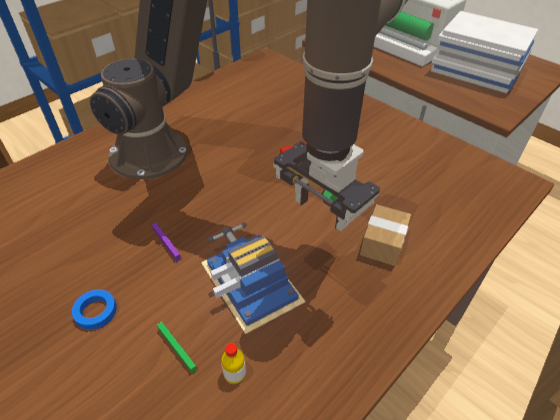

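View pics/side0.png

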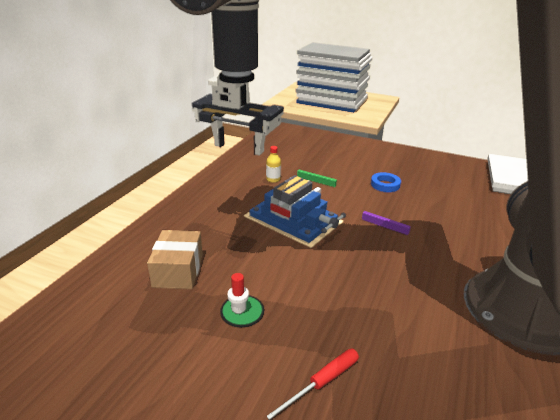

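The scene view shows the vise at about (250,275), with its parallels sticking out to the left at (222,270) and (227,288). The side view shows the tapper on its mat at (240,300). The bystanders are the carton (175,260), oiler (273,165), reel (385,182) and screwdriver (320,380). Next I'll measure from depth and colour.

Run:
```python
from h import *
def show(n,name,u,v):
    pass
S={}
for n in ["scene","side"]:
    f=np.load(f"{n}0.npz"); P,T=pts(n,f['d']); S[n]=(f['im'],f['d'],P,cv2.cvtColor(f['im'],cv2.COLOR_RGB2HSV),T)
im,d,P,H,T=S["side"]
# tapper / mat
h,s,v=[H[...,i].astype(int) for i in range(3)]
box=np.zeros(h.shape,bool); box[260:330,210:275]=1
g=box&(h>45)&(h<85)&(s>120)&(d>0)
r=box&((h<8)|(h>172))&(s>150)&(P[...,2]>.04)
for nm,m in [("mat",g),("grip",r)]:
    q=P[m]; print(nm,m.sum(),q.min(0),q.max(0),np.median(q,0))
c,_=cv2.findContours(g.astype(np.uint8),0,1); c=max(c,key=cv2.contourArea)
q=P[c[:,0,1],c[:,0,0]]; A=np.c_[2*q[:,:2],np.ones(len(q))]; b=(q[:,:2]**2).sum(1)
x=np.linalg.lstsq(A,b,rcond=None)[0]; print("mat circle",x[:2],np.sqrt(x[2]+x[0]**2+x[1]**2))
# vise
for n,b in [("scene",(215,330,195,310)),("side",(175,250,240,350))]:
    im,d,P,H,T=S[n]; h,s,v=[H[...,i].astype(int) for i in range(3)]
    box=np.zeros(h.shape,bool); box[b[0]:b[1],b[2]:b[3]]=1
    ok=box&(d>0)
    br=ok&(h>15)&(h<32)&(s>110)&(P[...,2]>.09)
    bl=ok&(h>100)&(h<128)&(s>120)
    red=ok&((h<8)|(h>172))&(s>140)&(P[...,2]>.03)&(P[...,2]<.1)
    pk=ok&(h>8)&(h<30)&(P[...,2]<.02)&(P[...,2]>-.005)&(v>150)
    for nm,m in [("brass",br),("blue",bl),("red",red)]:
        q=P[m]; print(n,nm,m.sum(), q.min(0).round(3),q.max(0).round(3),np.median(q,0).round(3)) if m.sum() else None
    print(np.histogram(P[bl][:,2],bins=np.arange(0,.12,.005)))
    q=P[br]; w=cv2.fitLine(q.astype(np.float32),cv2.DIST_L2,0,.01,.01).ravel(); print("brass line",w,np.degrees(np.arctan2(w[1],w[0])))
    cc=cv2.connectedComponents(br.astype(np.uint8))
    for i in range(1,cc[0]):
        q=P[cc[1]==i]
        if len(q)>15:
            w=cv2.fitLine(q.astype(np.float32),cv2.DIST_L2,0,.01,.01).ravel(); t=(q-w[3:])@w[:3]; print("strip",len(q),w.round(4),np.degrees(np.arctan2(w[1],w[0])),t.min(),t.max())
    x0,y0=b[2],b[0]; crop=im[b[0]:b[1],b[2]:b[3]]; save(f"pics/{n}_crop.png",cv2.resize(crop,None,fx=5,fy=5,interpolation=2))
```

```text
mat 618 [0.49578313 0.21851058 0.00321942] [0.57573682 0.30001998 0.01171025] [0.52528745 0.26871467 0.0066349 ]
grip 260 [0.52937704 0.25290502 0.0563371 ] [0.55221853 0.27670624 0.0988173 ] [0.53733585 0.27037995 0.08496065]
mat circle [0.53355149 0.26031489] 0.03426974743097887
scene brass 406 [ 0.544 -0.146  0.103] [ 0.603 -0.055  0.111] [ 0.573 -0.101  0.108]
scene blue 2056 [ 0.46  -0.197  0.002] [ 0.684 -0.049  0.106] [ 0.633 -0.125  0.029]
scene red 1 [ 0.6  -0.05  0.06] [ 0.6  -0.05  0.06] [ 0.6  -0.05  0.06]
(array([  7,  41,  48, 421, 488,  26,  23,  20,  86, 298,  42,  47,  10,
        10,   9, 139, 332,   4,   0,   0,   1,   4,   0]), array([0.   , 0.005, 0.01 , 0.015, 0.02 , 0.025, 0.03 , 0.035, 0.04 ,
       0.045, 0.05 , 0.055, 0.06 , 0.065, 0.07 , 0.075, 0.08 , 0.085,
       0.09 , 0.095, 0.1  , 0.105, 0.11 , 0.115]))
brass line [ 0.25407848  0.96718264 -0.00136755  0.57298046 -0.10104959  0.10759538] 75.281
strip 201 [ 0.2502  0.9682 -0.003   0.5613 -0.0981  0.1075] 75.51317 -0.04263609720124657 0.04483999919444919
strip 205 [ 0.2511  0.968   0.      0.5845 -0.1039 
[... 244 characters left out ...]
.559 -0.056  0.047] [ 0.616 -0.036  0.069] [ 0.587 -0.046  0.059]
(array([  2,  75, 113, 127, 353, 125,  89,  88,  73, 134,  88, 171,  71,
        50,  53,  58, 175,  38,   0,   0,   0,   0,   0]), array([0.   , 0.005, 0.01 , 0.015, 0.02 , 0.025, 0.03 , 0.035, 0.04 ,
       0.045, 0.05 , 0.055, 0.06 , 0.065, 0.07 , 0.075, 0.08 , 0.085,
       0.09 , 0.095, 0.1  , 0.105, 0.11 , 0.115]))
brass line [ 0.21632637  0.976315    0.0034501   0.57448107 -0.09742479  0.11017121] 77.50657
strip 89 [ 0.2347  0.9721  0.0031  0.5861 -0.1011  0.1104] 76.42619 -0.04354530069723782 0.04150937877209022
strip 93 [ 0.2395  0.9709  0.0045  0.5634 -0.0939  0.11  ] 76.1413 -0.04532240013365031 0.041339856038582645
```

View pics/scene_crop.png

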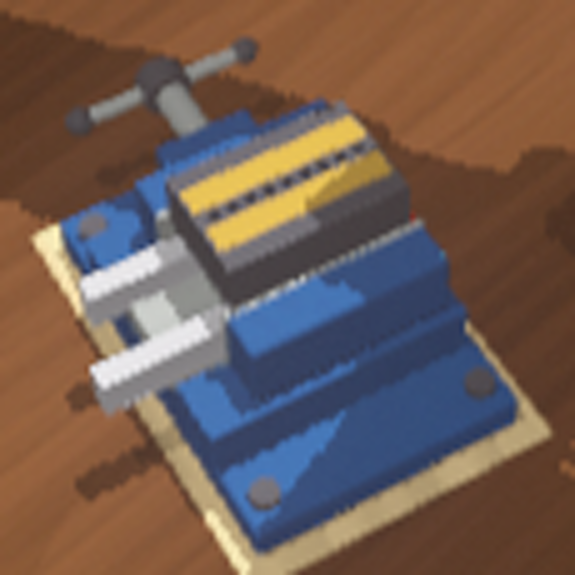

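The crop shows the two bright parallels sticking out to the left, at vise -x, with ends at about crop (90,290) and (100,375). The moving jaw and handle are at the top, which is vise +y. The brass strips run at about 76°. Next: parallel ends, packing height and tool axes.

```bash
cat >> h.py <<'E'
O=np.array([.574,-.099]); YAW=75.8
def tow(vx,vy,O=None,yaw=None):
    O=globals()['O'] if O is None else O; a=np.radians(YAW if yaw is None else yaw)
    return O+np.array([np.cos(a)*vx-np.sin(a)*vy, np.sin(a)*vx+np.cos(a)*vy])/1000
def tov(P):
    a=np.radians(YAW); q=P[...,:2]-O
    return np.stack([np.cos(a)*q[...,0]+np.sin(a)*q[...,1],-np.sin(a)*q[...,0]+np.cos(a)*q[...,1],P[...,2]],-1)*1000
def tool(o): return R.from_euler('xyz',o['orientation'],degrees=True).as_matrix()
def goal(x,y,z,o=None):
    o=o or get_obs(); M=tool(o); dd=M.T@(np.array([x,y,z])-o['tool_pos']); 
    zang=np.degrees(np.arctan2(M[1,2],M[0,2]))
    print("shift cm",(dd*100).round(2),"tool z yaw",round(zang,2)); return dd
E
python3 - <<'E'
from h import *
for n,b in [("scene",(215,330,195,310)),("side",(175,250,240,350))]:
    f=np.load(f"{n}0.npz"); P,T=pts(n,f['d']); V=tov(P); H=cv2.cvtColor(f['im'],cv2.COLOR_RGB2HSV).astype(int)
    box=np.zeros(f['d'].shape,bool); box[b[0]:b[1],b[2]:b[3]]=1; box&=f['d']>0
    blue=box&(H[...,0]>100)&(H[...,0]<128)&(H[...,1]>120)
    m=blue&(V[...,2]>76)&(V[...,2]<92)&(abs(V[...,0])<60)
    q=V[m]; print(n,"jawtop z",np.median(q[:,2]))
    for s in (-1,1):
        w=q[q[:,1]*s>0]; print(" jaw",s,len(w),w.min(0).round(1),w.max(0).round(1)) if len(w) else 0
    m=box&(H[...,1]<60)&(H[...,2]>100)&(V[...,2]>50)&(V[...,2]<85)&(V[...,0]<-52)
    for s in (-1,1):
        w=V[m&(V[...,1]*s>10)]; print(" par",s,len(w),w.min(0).round(1),w.max(0).round(1), np.median(w,0).round(1), "topz",np.percentile(w[:,2],80)) if len(w) else 0
    m=box&((H[...,0]<8)|(H[...,0]>172))&(H[...,1]>140)&(V[...,2]>40)&(V[...,2]<90)
    w=V[m]; print(" red",len(w),np.median(w,0),w.min(0),w.max(0))
o=get_obs(); print(tool(o).round(3)); print(o['clock'])
goal(*tow(-128,0),.2)
E
```

```text
scene jawtop z 80.93524573400396
 jaw -1 396 [-52.  -57.2  76. ] [ 44.8 -33.2  85.4]
 jaw 1 76 [-51.8  36.2  77.6] [38.9 59.  85.6]
 par -1 252 [-109.4  -33.2   50.1] [-52.1 -14.7  84.6] [-81.3 -25.6  65.7] topz 67.69296880975392
 par 1 186 [-94.4  10.4  50.3] [-52.1  34.3  70.8] [-72.2  18.4  64. ] topz 67.5142901381961
 red 1 [ 53.68922828 -12.97111171  60.4574554 ] [ 53.68922828 -12.97111171  60.4574554 ] [ 53.68922828 -12.97111171  60.4574554 ]
side jawtop z 83.31222759591122
 jaw -1 43 [ 22.7 -53.8  76.8] [ 52.2 -36.1  86.8]
 jaw 1 213 [-45.8  33.6  76. ] [51.2 56.2 87.3]
 par 1 28 [-93.9  14.9  58.5] [-67.5  28.7  71.9] [-82.9  24.3  69. ] topz 70.2096265849889
 red 124 [54.85348599 -0.17164019 58.75682065] [ 49.94660099 -30.34785188  47.35179909] [59.09507961 29.08798114 69.05913942]
[[-0.001 -0.    -1.   ]
 [-0.    -1.     0.   ]
 [-1.     0.     0.001]]
0.15
shift cm [ 2.6  22.31 13.2 ] tool z yaw 179.99
```

>>> move_arm(
  commands=[
    [[0.4,3.72,2.2,0],[0.4,3.72,2.2,0],[0.4,3.72,2.2,0],[0.4,3.72,2.2,0],[0.5,3.72,2.2,0],[0.5,3.72,2.2,0],[0,0,0,0.124],[0,0,0,0.124]],
  ],
  jaw=2.3,
)

```text
clock: 0.95
tool_pos: [0.5418, -0.2246, 0.2003]
orientation: [-0.0, 90.0, 165.4]
force: [0.3, 0.1, 0.6]
opening: 0.0289
```

Run:
```python
from h import *
o=get_obs(); im,d=snapshot("wrist"); save("pics/w1.png",im); np.savez("w1.npz",im=im,d=d)
print(o['tool_pos'],o['opening'],o['force'],o['clock'],tool(o).round(3)[:,0]); goal(*tow(-128,0),.053)
P,T=pts("wrist",d,o); V=tov(P); H=cv2.cvtColor(im,cv2.COLOR_RGB2HSV).astype(int)
m=(H[...,1]<60)&(H[...,2]>110)&(V[...,2]>62)&(V[...,2]<73)&(V[...,0]<-52)&(V[...,0]>-125)
for s in (-1,1):
    w=V[m&(V[...,1]*s>8)&(V[...,1]*s<36)]; print(len(w),np.percentile(w,[1,50,99],axis=0).round(1))
    l=cv2.fitLine(w[:,:2].astype(np.float32),cv2.DIST_L2,0,.01,.01).ravel(); print(l, np.degrees(np.arctan(l[1]/l[0])))
m=(H[...,0]>17)&(H[...,0]<32)&(H[...,1]>110)&(V[...,2]>95)&(V[...,2]<120)
c=cv2.connectedComponents(m.astype(np.uint8))
for i in range(1,c[0]):
    w=V[c[1]==i]
    if len(w)>60:
        l=cv2.fitLine(w[:,:2].astype(np.float32),cv2.DIST_L2,0,.01,.01).ravel(); print("brass",len(w),np.percentile(w,[1,50,99],axis=0).round(1), np.degrees(np.arctan(l[1]/l[0])))
```

```text
[ 0.54184916 -0.22457595  0.20034686] 0.028945923276450947 [0.26164441 0.13925433 0.59452718] 0.95 [-0.001  0.    -1.   ]
shift cm [14.74 -0.1  -0.02] tool z yaw 164.98
645 [[-107.4  -27.6   62.5]
 [ -82.4  -21.7   66.4]
 [ -52.4  -16.    67.9]]
[ 9.9999046e-01  4.3643638e-03 -8.1419388e+01 -2.1697210e+01] 0.25006038
423 [[-92.1  16.3  62.8]
 [-74.7  21.9  66.3]
 [-52.8  27.7  67.9]]
[ 9.9933946e-01 -3.6340714e-02 -7.3730614e+01  2.1841326e+01] -2.082628
brass 461 [[-20.3 -18.3 105.7]
 [ -3.8 -11.5 107.1]
 [ 13.6  -4.9 108.4]] -0.6929069
brass 458 [[-19.9   5.7 105. ]
 [ -3.3  12.6 106.6]
 [ 14.4  19.2 107.9]] -0.45296025
```

View pics/w1.png

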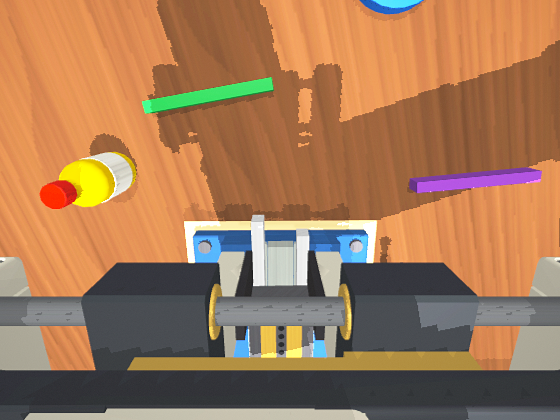

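Wrist view: the parallel ends are at rows 215-230 (b longer, at vise x -107; a at -92). They sit at y ±22 as they should, so the vise frame is confirmed. Now I'll go down and push both with the two fingertips.

>>> move_arm(
  commands=[
    [[4.9,0,0,0],[4.9,0,0,0],[3.9,0,0,0],[1.0,0,0,0],[0,0,0,0],[0,-0.4,0,0],[0,-0.4,0,0],[0,-0.3,0,0]],
  ],
)

```text
clock: 1.8
tool_pos: [0.5471, -0.2124, 0.0556]
orientation: [-176.0, 89.8, -10.2]
force: [-1.2, -2.3, 2.8]
opening: 0.0231
```

>>> move_arm(
  commands=[
    [[0,-0.3,0,0],[0,-0.3,0,0],[0,-0.3,0,0],[0,-0.3,0,0],[0,-0.3,0,0],[0,-0.3,0,0],[0,-0.3,0,0],[0,0,0,0]],
  ],
)

```text
clock: 2.6
tool_pos: [0.5509, -0.1918, 0.0535]
orientation: [-51.4, 90.0, 114.4]
force: [1.0, -2.0, 1.6]
opening: 0.0231
```

>>> move_arm(
  commands=[
    [[0,-0.1,0,0],[0,-0.1,0,0],[0,-0.1,0,0],[0,-0.1,0,0],[0,0,0,0]],
  ],
)

```text
clock: 3.1
tool_pos: [0.5517, -0.1882, 0.0535]
orientation: [-19.6, 90.0, 146.2]
force: [-1.0, -2.5, 1.4]
opening: 0.0231
```

>>> move_arm(
  commands=[
    [[0,-0.1,0,0],[0,0,0,0]],
  ],
)

```text
clock: 3.3
tool_pos: [0.5517, -0.188, 0.0535]
orientation: [60.6, 89.9, -133.7]
force: [-0.6, -8.1, 1.2]
opening: 0.0231
```

>>> move_arm(
  commands=[
    [[0,-0.1,0,0],[0,0,0,0]],
  ],
)

```text
clock: 3.5
tool_pos: [0.5515, -0.1878, 0.0535]
orientation: [59.6, 89.9, -134.6]
force: [-2.0, -12.9, 0.6]
opening: 0.0232
```

>>> move_arm(
  commands=[
    [[0,0.5,0,0],[0,1.5,0,0],[0,1.5,0,0],[-4,0,0,0],[-4.8,0,0,0],[-4.8,0,0,0],[0,0,0,0]],
  ],
)

```text
clock: 4.2
tool_pos: [0.5472, -0.2222, 0.1971]
orientation: [-177.8, 89.3, -12.0]
force: [1.1, 0.1, -0.3]
opening: 0.023
```

```bash
cat > par.py <<'E'
from h import *
import sys
o=get_obs(); im,d=snapshot("wrist"); save(sys.argv[1],im)
print(o['tool_pos'],o['opening'],o['force'],o['clock'])
P,T=pts("wrist",d,o); V=tov(P); H=cv2.cvtColor(im,cv2.COLOR_RGB2HSV).astype(int)
m=(H[...,1]<60)&(H[...,2]>110)&(V[...,2]>62)&(V[...,2]<73)&(V[...,0]<-52)&(V[...,0]>-125)
for s in (-1,1):
    w=V[m&(abs(V[...,1]*s-22)<4)]; print(len(w),np.percentile(w,[1,50,99],axis=0).round(1))
im,d=snapshot("scene"); P,_=pts("scene",d); V=tov(P); H=cv2.cvtColor(im,cv2.COLOR_RGB2HSV).astype(int)
m=(H[...,1]<60)&(H[...,2]>110)&(V[...,2]>62)&(V[...,2]<73)&(V[...,0]<-52)&(V[...,0]>-125)
for s in (-1,1):
    w=V[m&(abs(V[...,1]*s-22)<4)]; print("scene",len(w),np.percentile(w,[1,50,99],axis=0).round(1)) if len(w) else 0
# mat & tapper from scene and side by rays
from scipy.spatial import ConvexHull
for n in ["scene","side"]:
    im,d=snapshot(n); P,T=pts(n,d); H=cv2.cvtColor(im,cv2.COLOR_RGB2HSV).astype(int); save(sys.argv[1].replace('.','_'+n+'.'),im)
    near=(abs(P[...,0]-.536)<.09)&(abs(P[...,1]-.262)<.09)
    K=np.array(calibration(n)["mtx"])
    def ray(uv,z):
        dd=np.c_[(uv[:,0]-K[0,2])/K[0,0],-(uv[:,1]-K[1,2])/K[1,1],-np.ones(len(uv))]@T[:3,:3].T
        return T[:3,3]+dd*((z-T[2,3])/dd[:,2])[:,None]
    g=near&(H[...,0]>45)&(H[...,0]<85)&(H[...,1]>100)&(P[...,2]<.02)
    if g.sum()>50:
        v,u=np.nonzero(g); uv=np.c_[u,v].astype(float); uv=uv[ConvexHull(uv).vertices]
        q=ray(uv,.004)[:,:2]; c,r=cv2.minEnclosingCircle(q.astype(np.float32)); print(n,"mat",c,r)
    r=near&((H[...,0]<8)|(H[...,0]>172))&(H[...,1]>140)&(P[...,2]>.045)&(P[...,2]<.11)
    if r.sum()>30:
        # circle fit with known radius on horizontal points
        q=P[r]; from scipy.optimize import least_squares
        q=q[q[:,2]<.088]; f=least_squares(lambda p:np.hypot(q[:,0]-p[0],q[:,1]-p[1])-.012,q[:,:2].mean(0)-T[:2,3]*.0,loss='soft_l1',f_scale=.002)
        print(n,"grip",len(q),f.x,"res",np.abs(f.fun).mean(), "ztop",P[r][:,2].max(), "mean",P[r].mean(0))
E
python3 par.py pics/w2.png
```

```text
[ 0.54724826 -0.2221666   0.1971415 ] 0.022989187954915367 [ 1.09588602  0.0961459  -0.33922104] 4.2
226 [[-80.6 -25.9  64. ]
 [-67.5 -22.   66.3]
 [-52.5 -18.2  67.7]]
61 [[-80.5  18.5  63.2]
 [-78.   22.4  66.1]
 [-70.1  25.4  67.5]]
scene 56 [[-81.5 -25.7  62.4]
 [-68.4 -22.5  67.2]
 [-53.  -18.1  70.2]]
scene 49 [[-82.4  18.   62.2]
 [-67.5  21.4  67.5]
 [-52.7  25.9  69.5]]
scene mat (0.5328466296195984, 0.2555857002735138) 0.04077591001987457
scene grip 78 [0.53741148 0.26269661] res 0.0011414572165606234 ztop 0.0969751914487409 mean [0.54191581 0.25681    0.0806822 ]
side mat (0.5365384221076965, 0.256920725107193) 0.04108686372637749
side grip 148 [0.54211868 0.26291848] res 0.0007603683039120397 ztop 0.09875472499245808 mean [0.53803098 0.2688955  0.08241334]
```

Both views put both parallels home at vise x ≈ -80.5. Next I'll move over the tapper.

>>> move_arm(
  commands=[
    [[0,-4.5,1.2,0],[0,-4.5,1.2,0],[0,-4.5,1.2,0],[0,-4.5,1.2,0],[0,-4.5,1.2,0],[0,-4.5,1.2,0],[0,-4.5,1.2,0],[0,-4.5,1.2,0]],
  ],
  jaw=7.0,
)

```text
clock: 5.2
tool_pos: [0.5381, 0.1536, 0.1881]
orientation: [44.5, 89.9, -149.7]
force: [1.3, -0.2, 0.5]
opening: 0.0698
```

```bash
cat > tap.py <<'E'
from h import *
import sys
o=get_obs(); im,d=snapshot("wrist"); save(sys.argv[1],im); np.savez("w_tap.npz",im=im,d=d,p=o['tool_pos'],r=o['orientation'])
print(o['tool_pos'],o['opening'],o['force'],o['clock'])
P,T=pts("wrist",d,o); H=cv2.cvtColor(im,cv2.COLOR_RGB2HSV).astype(int)
near=(abs(P[...,0]-.536)<.09)&(abs(P[...,1]-.262)<.09)
K=np.array(calibration("wrist")["mtx"])
def ray(uv,z):
    dd=np.c_[(uv[:,0]-K[0,2])/K[0,0],-(uv[:,1]-K[1,2])/K[1,1],-np.ones(len(uv))]@T[:3,:3].T
    return T[:3,3]+dd*((z-T[2,3])/dd[:,2])[:,None]
g=near&(H[...,0]>45)&(H[...,0]<85)&(H[...,1]>100)&(P[...,2]<.02)
v,u=np.nonzero(g); q=ray(np.c_[u,v].astype(float),.004)[:,:2]; c,r=cv2.minEnclosingCircle(q.astype(np.float32)); print("mat",len(u),c,r)
r=near&((H[...,0]<8)|(H[...,0]>172))&(H[...,1]>140)&(P[...,2]>.05)
t=P[r]; print("red",len(t),t.mean(0),t.max(0),t.min(0))
t=t[t[:,2]>.09]; 
if len(t)>10: c,rr=cv2.minEnclosingCircle(t[:,:2].astype(np.float32)); print("top",len(t),t.mean(0),c,rr)
E
python3 tap.py pics/w3.png
python3 - <<'E'
from h import *
goal(.5395,.2625,.2)
im,d=snapshot("side"); P,_=pts("side",d); H=cv2.cvtColor(im,cv2.COLOR_RGB2HSV).astype(int)
q=P[225:290,145:205]; q=q[(q[...,2]>.055)&(q[...,2]<.09)]; print("carton",np.percentile(q,[1,99],axis=0).round(3))
E
```

```text
[0.5380531  0.15360087 0.18813406] 0.06976812474237863 [ 1.27916785 -0.1799835   0.49235001] 5.2
mat 2349 (0.5341463088989258, 0.2593632936477661) 0.04051968827843666
red 235 [0.54011304 0.26316921 0.07938309] [0.55155068 0.27520193 0.09536269] [0.52891951 0.25126206 0.05353834]
top 139 [0.54168473 0.26972261 0.09338458] (0.5414005517959595, 0.2679993808269501) 0.010795902460813522
shift cm [ -1.2  -10.06   2.46] tool z yaw 165.93
carton [[0.666 0.145 0.056]
 [0.78  0.277 0.075]]
```

View pics/w3.png

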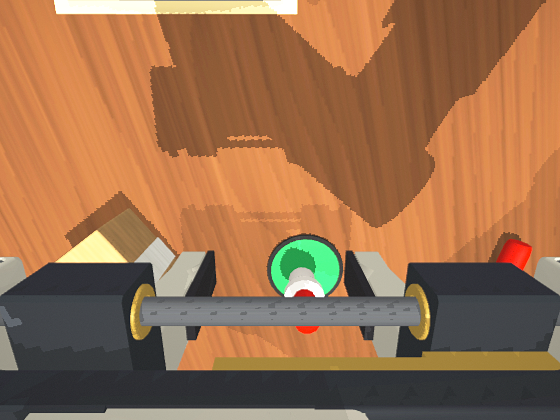

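The wrist view shows the tapper at (308,290-320) on the green mat, centred at (307,265), with the carton off to the left and clear. The tapper is at about (0.540, 0.263) and the mat at about (0.534, 0.259).

>>> move_arm(
  commands=[
    [[1,-3.4,0.8,0],[1,-3.4,0.8,0],[1,-3.32,0.82,0],[2.5,0,0,0],[1,0,0,0],[0,0,0,0],[0,0,0,0]],
  ],
)

```text
clock: 6.0
tool_pos: [0.5406, 0.2553, 0.1246]
orientation: [75.2, 89.9, -119.1]
force: [0.4, -0.7, 0.5]
opening: 0.07
```

Run:
```python
from h import *
o=get_obs(); print(o['tool_pos'],tool(o)[:,0].round(4)); goal(.540,.263,.054)
```

```text
[0.54059626 0.25531349 0.12458853] [-5.e-04 -9.e-04 -1.e+00]
shift cm [ 7.06 -0.74  0.25] tool z yaw 165.75
```

>>> move_arm(
  commands=[
    [[0,-0.74,0.25,0],[3,0,0,0],[2,0,0,0],[1.5,0,0,0],[0.3,0,0,0],[0,0,0,0]],
  ],
)

```text
clock: 6.6
tool_pos: [0.5401, 0.2642, 0.0571]
orientation: [-148.7, 90.0, 17.1]
force: [0.0, -0.7, -0.4]
opening: 0.0699
```

Run:
```python
from h import *
o=get_obs(); print(o['tool_pos'],o['force']); goal(.540,.263,.054)
im,d=snapshot("side"); c=cv2.resize(im[240:330,180:300],None,fx=5,fy=5,interpolation=2); save("pics/s4.png",c)
```

```text
[0.54012961 0.26423953 0.0571195 ] [ 0.02350429 -0.68143616 -0.40486191]
shift cm [ 0.31  0.12 -0.02] tool z yaw 165.79
```

View pics/s4.png

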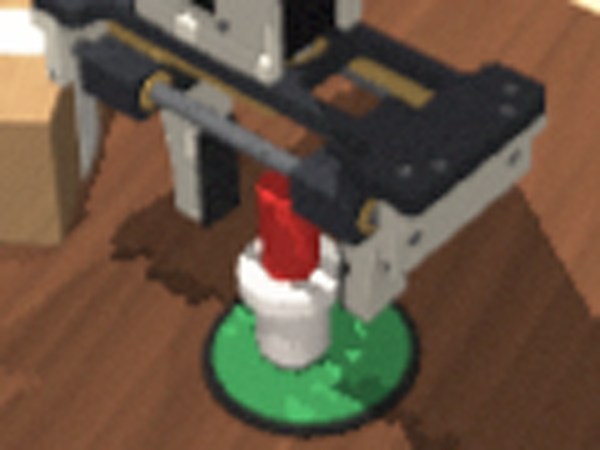

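The crop shows the fingers on either side of the red grip at (290,230), clear of the collar. I'll lower slightly and close.

>>> move_arm(
  commands=[
    [[0.3,0.1,0,0],[0,0,0,0],[0,0,0,0]],
  ],
)

```text
clock: 6.95
tool_pos: [0.5398, 0.2632, 0.0541]
orientation: [-124.3, 90.0, 41.5]
force: [-1.1, -0.7, 0.1]
opening: 0.0699
```

>>> move_arm(
  commands=[
    [[0,0,0,0],[0,0,0,0],[0,0,0,0],[0,0,0,0],[0,0,0,0],[0,0,0,0],[0,0,0,0],[0,0,0,0]],
  ],
  jaw=1.5,
)

```text
clock: 7.75
tool_pos: [0.5395, 0.2631, 0.0535]
orientation: [75.5, 90.0, -118.7]
force: [0.1, -0.1, 0.6]
opening: 0.0233
```

>>> move_arm(
  commands=[
    [[-1,0,0,0],[-4,0,0,0],[-4.8,0,0,0],[-4.5,0,0,0],[0,3.8,-1.2,0],[0,3.8,-1.2,0],[0,3.8,-1.2,0],[0,3.8,-1.2,0]],
  ],
)

```text
clock: 8.55
tool_pos: [0.5483, 0.1026, 0.1974]
orientation: [-123.1, 90.0, 42.8]
force: [0.7, 0.5, -2.3]
opening: 0.0237
```

>>> move_arm(
  commands=[
    [[0,3.8,-1.2,0],[0,3.8,-1.2,0],[0,3.8,-1.2,0],[0,3.8,-1.2,0],[0,3.8,-1.2,0],[0,0,0,0],[0,0,0,0],[0,0,0,0]],
  ],
)

```text
clock: 9.35
tool_pos: [0.5602, -0.0946, 0.1968]
orientation: [-107.5, 90.0, 58.2]
force: [-0.0, -0.0, -1.5]
opening: 0.0234
```

Run:
```python
from h import *
o=get_obs(); print(o['tool_pos'],o['force'],o['opening'],o['clock'],tool(o)[:,0].round(4)); goal(*tow(0,12),.17)
im,d=snapshot("side"); c=cv2.resize(im[100:260,210:360],None,fx=3.5,fy=3.5,interpolation=2); save("pics/s5.png",c)
P,_=pts("side",d); H=cv2.cvtColor(im,cv2.COLOR_RGB2HSV).astype(int)
m=(abs(P[...,0]-o['tool_pos'][0])<.04)&(abs(P[...,1]-o['tool_pos'][1])<.04)&(H[...,1]<50)&(H[...,2]>120)&(P[...,2]<o['tool_pos'][2]-.003)&(P[...,2]>.12)
q=P[m]; print(len(q),q.mean(0),q.min(0),q.max(0))
```

```text
[ 0.56016959 -0.09456442  0.19683064] [-0.01016352 -0.02627437 -1.49248899] 0.023424239690780852 9.35 [ 2.e-04  2.e-04 -1.e+00]
shift cm [ 2.68  0.09 -0.25] tool z yaw 165.79
153 [ 0.55698207 -0.08264926  0.17403541] [ 0.54131542 -0.09891592  0.15044698] [ 0.5776398  -0.07262145  0.19355696]
```

View pics/s5.png

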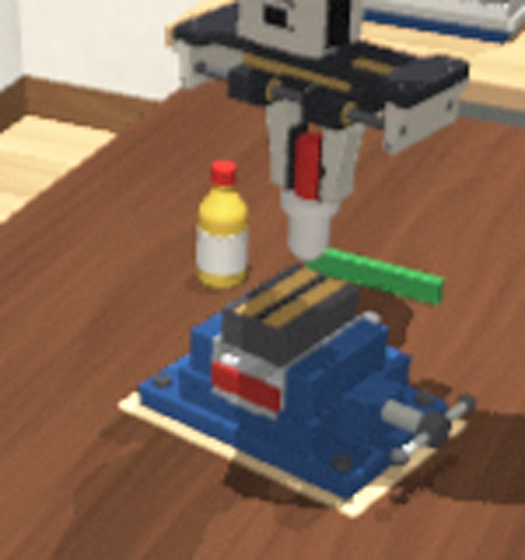

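The tapper hangs upright above the die at about (308,225) in the crop. I'll line up over the +y strip and descend.

>>> move_arm(
  commands=[
    [[1,0.1,-0.25,0],[1.2,0,0,0],[1,0,0,0],[0.3,0,0,0],[0,0,0,0],[0,0,0,0],[0,0,0,0]],
  ],
)

```text
clock: 10.1
tool_pos: [0.5628, -0.0965, 0.162]
orientation: [-167.0, 90.0, -1.3]
force: [-0.3, -0.2, -1.5]
opening: 0.0237
```

```bash
cat > st.py <<'E'
from h import *
o=get_obs(); print(tov(o['tool_pos']).round(1) if 0 else tov(np.array([o['tool_pos']])).round(2),o['force'].round(2),o['opening'].round(4),o['clock'])
E
python3 st.py
```

```text
Traceback (most recent call last):
  File "st.py", line 2, in <module>
    o=get_obs(); print(tov(o['tool_pos']).round(1) if 0 else tov(np.array([o['tool_pos']])).round(2),o['force'].round(2),o['opening'].round(4),o['clock'])
                                                                                                                         ^^^^^^^^^^^^^^^^^^
AttributeError: 'float' object has no attribute 'round'
```

>>> move_arm(
  commands=[
    [[0.1,0,0,0],[0.1,0,0,0],[0.1,0,0,0],[0,0,0,0],[0,0,0,0]],
  ],
)

```text
clock: 10.6
tool_pos: [0.5624, -0.0966, 0.1585]
orientation: [40.0, 90.0, -154.2]
force: [0.4, -0.5, -2.5]
opening: 0.0237
```

>>> move_arm(
  commands=[
    [[0.1,0,0,0],[0.1,0,0,0],[0,0,0,0],[0,0,0,0]],
  ],
)

```text
clock: 11.0
tool_pos: [0.5625, -0.0965, 0.1566]
orientation: [-167.1, 90.0, -1.3]
force: [0.4, 0.2, -1.5]
opening: 0.0232
```

>>> move_arm(
  commands=[
    [[0.1,0,0,0],[0.1,0,0,0],[0,0,0,0],[0,0,0,0]],
  ],
)

```text
clock: 11.4
tool_pos: [0.5626, -0.0966, 0.1552]
orientation: [178.3, 90.0, -15.9]
force: [-2.4, 1.2, 5.5]
opening: 0.0234
```

>>> move_arm(
  commands=[
    [[0.05,0,0,0],[0.05,0,0,0],[0,0,0,0],[0,0,0,0]],
  ],
)

```text
clock: 11.8
tool_pos: [0.5626, -0.0966, 0.1541]
orientation: [179.8, 90.0, -14.4]
force: [-3.3, 0.8, 5.4]
opening: 0.0237
```

>>> move_arm(
  commands=[
    [[0.05,0,0,0],[0.05,0,0,0],[0,0,0,0],[0,0,0,0]],
  ],
)

```text
clock: 12.2
tool_pos: [0.5626, -0.0966, 0.153]
orientation: [177.9, 90.0, -16.3]
force: [-1.6, 1.0, 6.0]
opening: 0.0234
```

>>> move_arm(
  commands=[
    [[0.05,0,0,0],[0.05,0,0,0],[0,0,0,0],[0,0,0,0]],
  ],
)

```text
clock: 12.6
tool_pos: [0.5626, -0.0966, 0.1519]
orientation: [174.8, 90.0, -19.4]
force: [-1.9, 0.8, 5.2]
opening: 0.0236
```

>>> move_arm(
  commands=[
    [[0.05,0,0,0],[0.05,0,0,0],[0,0,0,0],[0,0,0,0]],
  ],
)

```text
clock: 13.0
tool_pos: [0.5626, -0.0966, 0.1509]
orientation: [-175.4, 90.0, -9.6]
force: [-1.5, 1.6, 5.1]
opening: 0.0231
```

>>> move_arm(
  commands=[
    [[0.05,0,0,0],[0.05,0,0,0],[0,0,0,0],[0,0,0,0]],
  ],
)

```text
clock: 13.4
tool_pos: [0.5626, -0.0965, 0.1499]
orientation: [-177.5, 90.0, -11.7]
force: [-1.4, 0.6, 4.9]
opening: 0.0233
```

>>> move_arm(
  commands=[
    [[0.05,0,0,0],[0,0,0,0],[0,0,0,0]],
  ],
)

```text
clock: 13.7
tool_pos: [0.5626, -0.0966, 0.1493]
orientation: [179.8, 90.0, -14.4]
force: [-2.0, 1.2, 4.5]
opening: 0.0231
```

>>> move_arm(
  commands=[
    [[0.05,0,0,0],[0,0,0,0],[0,0,0,0]],
  ],
)

```text
clock: 14.0
tool_pos: [0.5626, -0.0965, 0.1488]
orientation: [-174.2, 90.0, -8.4]
force: [-1.4, 0.1, 4.5]
opening: 0.0234
```

>>> move_arm(
  commands=[
    [[0.05,0,0,0],[0,0,0,0],[0,0,0,0]],
  ],
)

```text
clock: 14.3
tool_pos: [0.5626, -0.0966, 0.1483]
orientation: [-179.8, 90.0, -14.0]
force: [-1.5, 0.5, 5.5]
opening: 0.0235
```

>>> move_arm(
  commands=[
    [[0.05,0,0,0],[0,0,0,0],[0,0,0,0]],
  ],
)

```text
clock: 14.6
tool_pos: [0.5626, -0.0966, 0.1478]
orientation: [180.0, 90.0, -14.2]
force: [-0.9, 0.7, 4.7]
opening: 0.0234
```

>>> move_arm(
  commands=[
    [[0.05,0,0,0],[0,0,0,0],[0,0,0,0]],
  ],
)

```text
clock: 14.9
tool_pos: [0.5626, -0.0965, 0.1473]
orientation: [-175.2, 90.0, -9.4]
force: [-0.0, 1.1, 5.4]
opening: 0.0231
```

>>> move_arm(
  commands=[
    [[0.05,0,0,0],[0,0,0,0],[0,0,0,0]],
  ],
)

```text
clock: 15.2
tool_pos: [0.5626, -0.0966, 0.1468]
orientation: [-179.1, 90.0, -13.3]
force: [-1.4, -0.1, 4.8]
opening: 0.0234
```

>>> move_arm(
  commands=[
    [[0.05,0,0,0],[0,0,0,0],[0,0,0,0]],
  ],
)

```text
clock: 15.5
tool_pos: [0.5627, -0.0966, 0.1466]
orientation: [179.8, 90.0, -14.4]
force: [-2.8, -0.2, 7.1]
opening: 0.0237
```

>>> move_arm(
  commands=[
    [[0.05,0,0,0],[0,0,0,0],[0,0,0,0]],
  ],
)

```text
clock: 15.8
tool_pos: [0.5628, -0.0966, 0.1464]
orientation: [-178.5, 89.9, -12.7]
force: [-2.8, 1.0, 9.0]
opening: 0.0232
```

>>> move_arm(
  commands=[
    [[0.05,0,0,0],[0,0,0,0],[0,0,0,0]],
  ],
)

```text
clock: 16.1
tool_pos: [0.5628, -0.0966, 0.1462]
orientation: [178.8, 89.9, -15.4]
force: [-3.9, 1.1, 11.3]
opening: 0.0235
```

>>> move_arm(
  commands=[
    [[0.05,0,0,0],[0,0,0,0],[0.05,0,0,0],[0,0,0,0],[0,0,0,0]],
  ],
)

```text
clock: 16.6
tool_pos: [0.5629, -0.0967, 0.146]
orientation: [176.2, 89.9, -17.9]
force: [-6.4, 1.5, 18.0]
opening: 0.0237
```

>>> move_arm(
  commands=[
    [[0.05,0,0,0],[0,0,0,0],[0,0,0,0],[0,0,0,0]],
  ],
)

```text
clock: 17.0
tool_pos: [0.563, -0.0967, 0.1459]
orientation: [177.6, 89.9, -16.5]
force: [-5.8, 1.8, 20.5]
opening: 0.0238
```

Net push is about 22 N on the +y strip. Now lift and move to the -y strip.

>>> move_arm(
  commands=[
    [[-0.4,0,0,0],[-0.8,0,0,0],[0,0,-1.2,0],[0,0,-1.2,0],[0,0,0,0],[0,0,0,0]],
  ],
)

```text
clock: 17.6
tool_pos: [0.5858, -0.1026, 0.1546]
orientation: [14.7, 89.9, -179.5]
force: [-0.7, -0.3, -2.1]
opening: 0.0233
```

>>> move_arm(
  commands=[
    [[0.3,0,0,0],[0.2,0,0,0],[0.1,0,0,0],[0,0,0,0],[0,0,0,0]],
  ],
)

```text
clock: 18.1
tool_pos: [0.5857, -0.1024, 0.1496]
orientation: [-178.4, 90.0, -12.6]
force: [-0.5, 0.5, -1.9]
opening: 0.0238
```

>>> move_arm(
  commands=[
    [[0.1,0,0,0],[0.05,0,0,0],[0,0,0,0],[0,0,0,0]],
  ],
)

```text
clock: 18.5
tool_pos: [0.5858, -0.1024, 0.1481]
orientation: [171.0, 90.0, -23.2]
force: [-0.6, -0.1, -2.2]
opening: 0.0234
```

>>> move_arm(
  commands=[
    [[0.05,0,0,0],[0.05,0,0,0],[0,0,0,0],[0,0,0,0]],
  ],
)

```text
clock: 18.9
tool_pos: [0.5857, -0.1024, 0.147]
orientation: [30.7, 90.0, -163.5]
force: [0.6, -0.1, -1.9]
opening: 0.0237
```

>>> move_arm(
  commands=[
    [[0.05,0,0,0],[0.05,0,0,0],[0,0,0,0],[0,0,0,0]],
  ],
)

```text
clock: 19.3
tool_pos: [0.5858, -0.1024, 0.1462]
orientation: [179.1, 90.0, -15.1]
force: [-0.8, -0.4, -0.3]
opening: 0.0236
```

>>> move_arm(
  commands=[
    [[0.05,0,0,0],[0.05,0,0,0],[0,0,0,0],[0,0,0,0]],
  ],
)

```text
clock: 19.7
tool_pos: [0.586, -0.1025, 0.1461]
orientation: [177.8, 89.9, -16.4]
force: [-2.0, 0.4, 6.6]
opening: 0.0233
```

>>> move_arm(
  commands=[
    [[0.05,0,0,0],[0.05,0,0,0],[0,0,0,0],[0,0,0,0]],
  ],
)

```text
clock: 20.1
tool_pos: [0.5862, -0.1026, 0.146]
orientation: [177.4, 89.9, -16.7]
force: [-4.3, 1.6, 12.1]
opening: 0.0235
```

>>> move_arm(
  commands=[
    [[0.05,0,0,0],[0,0,0,0],[0,0,0,0]],
  ],
)

```text
clock: 20.4
tool_pos: [0.5863, -0.1026, 0.1459]
orientation: [177.1, 89.9, -17.0]
force: [-6.2, 2.3, 16.2]
opening: 0.0234
```

>>> move_arm(
  commands=[
    [[0.05,0,0,0],[0,0,0,0],[0,0,0,0],[0,0,0,0]],
  ],
)

```text
clock: 20.8
tool_pos: [0.5864, -0.1026, 0.1459]
orientation: [176.9, 89.9, -17.2]
force: [-6.0, 2.3, 18.7]
opening: 0.0231
```

>>> move_arm(
  commands=[
    [[0.02,0,0,0],[0,0,0,0],[0,0,0,0]],
  ],
)

```text
clock: 21.1
tool_pos: [0.5864, -0.1026, 0.1459]
orientation: [176.5, 89.8, -17.7]
force: [-6.1, 3.0, 19.9]
opening: 0.0237
```

>>> move_arm(
  commands=[
    [[-0.4,0,0,0],[-0.8,0,0,0],[-1,0,0,0],[0,0,1.2,0],[0,0,1.2,0],[0,0,0,0],[0,0,0,0]],
  ],
)

```text
clock: 21.8
tool_pos: [0.5619, -0.0964, 0.1649]
orientation: [-141.6, 90.0, 24.2]
force: [0.5, 0.8, -0.8]
opening: 0.0234
```

>>> move_arm(
  commands=[
    [[-2,0,0,0],[-2,-4.22,1.41,0],[0,-4.22,1.41,0],[0,-4.22,1.41,0],[0,-4.22,1.41,0],[0,-4.22,1.41,0],[0,-4.22,1.41,0],[0,-4.22,1.41,0]],
  ],
)

```text
clock: 22.6
tool_pos: [0.539, 0.2159, 0.2048]
orientation: [-173.0, 90.0, -7.2]
force: [1.1, -0.5, -2.3]
opening: 0.0232
```

>>> move_arm(
  commands=[
    [[0,-4.22,1.41,0],[0,0,0,0],[0,0,0,0],[0,0,0,0]],
  ],
)

```text
clock: 23.0
tool_pos: [0.5359, 0.258, 0.2045]
orientation: [59.0, 90.0, -135.2]
force: [-0.1, -0.4, -2.4]
opening: 0.0236
```

Run:
```python
from h import *
o=get_obs(); print(o['tool_pos'],o['force'],o['opening'],o['clock'],tool(o)[:,0].round(4)); goal(.535,.259,.055)
for n,b in [("scene",(215,330,195,310)),("side",(175,250,240,350))]:
    im,d=snapshot(n); save(f"pics/{n}6.png",im); P,_=pts(n,d); V=tov(P); H=cv2.cvtColor(im,cv2.COLOR_RGB2HSV).astype(int)
    m=np.zeros(d.shape,bool); m[b[0]:b[1],b[2]:b[3]]=1
    m&=(H[...,0]>15)&(H[...,0]<32)&(H[...,1]>110)&(abs(V[...,0])<48)&(abs(V[...,1])<22)&(V[...,2]>85)
    for s in (-1,1):
        w=V[m&(V[...,1]*s>2)]; print(n,s,len(w),np.median(w,0).round(1))
    m=(H[...,1]<60)&(H[...,2]>110)&(V[...,2]>62)&(V[...,2]<73)&(V[...,0]<-52)&(V[...,0]>-125)
    for s in (-1,1):
        w=V[m&(abs(V[...,1]*s-22)<4)]; print(" par",len(w),np.percentile(w[:,0],[2]).round(1)) if len(w) else 0
im=cv2.imread("pics/scene6.png"); sd=cv2.imread("pics/side6.png")
cv2.imwrite("pics/c6.png",np.hstack([cv2.resize(im[215:330,195:310],(400,400)),cv2.resize(sd[210:330,190:310],(400,400))]))
```

```text
[0.53589073 0.2579921  0.20453407] [-0.11456919 -0.42357054 -2.36748736] 0.023575719368281726 23.0 [-5.e-04 -5.e-04 -1.e+00]
shift cm [14.95 -0.09  0.11] tool z yaw 165.79
scene -1 207 [ -1.9 -11.9  97. ]
scene 1 197 [-2.3 12.  97.1]
 par 56 [-81.8]
 par 48 [-82.]
side -1 20 [-32.2 -14.1  99.5]
side 1 49 [-20.6  12.3  99.8]
 par 4 [-81.8]
```

View pics/c6.png

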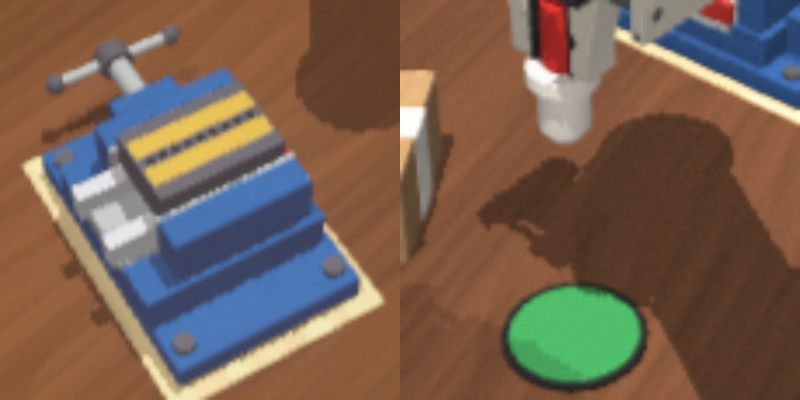

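The left half shows the die seated level, with both strips at z ≈ 97 and the parallels in. The right half shows the empty mat and the held tapper. I'll measure the mat now that it isn't covered.

Run:
```python
from h import *
for n in ["side","scene"]:
    im=cv2.imread(f"pics/{n}6.png"); H=cv2.cvtColor(im,cv2.COLOR_BGR2HSV).astype(int)
    c=calibration(n); K=np.array(c["mtx"]); T=np.array(c["T"])
    v,u=np.nonzero((H[...,0]>45)&(H[...,0]<85)&(H[...,1]>100))
    dd=np.c_[(u-K[0,2])/K[0,0],-(v-K[1,2])/K[1,1],-np.ones(len(u))]@T[:3,:3].T
    q=(T[:3,3]+dd*((.004-T[2,3])/dd[:,2])[:,None])[:,:2]; q=q[(abs(q-[.536,.258])<.06).all(1)]
    print(n,len(q),q.mean(0),q.min(0),q.max(0),cv2.minEnclosingCircle(q.astype(np.float32)))
```

```text
side 914 [0.5363591  0.25794657] [0.49621286 0.21685316] [0.57747687 0.29726346] ((0.5368204712867737, 0.25694409012794495), 0.04112057760357857)
scene 462 [0.53330934 0.25627835] [0.4931224  0.21671775] [0.57322395 0.29661   ] ((0.5328007340431213, 0.25700756907463074), 0.04104522615671158)
```

>>> move_arm(
  commands=[
    [[4.5,0,0,0],[4.5,0,0,0],[3.5,0,0,0],[1.5,0,0,0],[0.4,0,0,0],[0,0,0,0],[0,0,0,0]],
  ],
)

```text
clock: 23.8
tool_pos: [0.537, 0.2586, 0.0623]
orientation: [-129.7, 89.9, 36.0]
force: [-0.2, -0.1, -1.1]
opening: 0.0234
```

>>> move_arm(
  commands=[
    [[0.1,0,0,0],[0.1,0,0,0],[0,0,0,0],[0,0,0,0]],
  ],
)

```text
clock: 24.2
tool_pos: [0.536, 0.2586, 0.0592]
orientation: [-123.4, 90.0, 42.4]
force: [-0.3, 0.1, -0.9]
opening: 0.0233
```

>>> move_arm(
  commands=[
    [[0.1,0,0,0],[0.1,0,0,0],[0.1,0,0,0],[0.1,0,0,0],[0,0,0,0],[0,0,0,0]],
  ],
)

```text
clock: 24.8
tool_pos: [0.536, 0.2584, 0.0548]
orientation: [66.5, 90.0, -127.7]
force: [-0.6, 0.3, -1.1]
opening: 0.0235
```

>>> move_arm(
  commands=[
    [[0.05,0,0,0],[0.05,0,0,0],[0,0,0,0],[0,0,0,0]],
  ],
)

```text
clock: 25.2
tool_pos: [0.536, 0.2584, 0.0539]
orientation: [65.4, 90.0, -128.8]
force: [-0.8, -0.6, -1.7]
opening: 0.0231
```

>>> move_arm(
  commands=[
    [[0.05,0,0,0],[0,0,0,0],[0,0,0,0]],
  ],
)

```text
clock: 25.5
tool_pos: [0.5361, 0.2585, 0.0535]
orientation: [-132.7, 90.0, 33.1]
force: [-0.6, -1.2, 0.5]
opening: 0.0232
```

Contact with the mat, so release and lift clear.

>>> move_arm(
  commands=[
    [[0,0,0,0],[0,0,0,0],[0,0,0,0],[0,0,0,0],[0,0,0,0],[0,0,0,0],[0,0,0,0],[0,0,0,0]],
  ],
  jaw=7.0,
)

```text
clock: 26.3
tool_pos: [0.536, 0.2584, 0.0534]
orientation: [67.4, 90.0, -126.8]
force: [-0.4, -0.0, -0.4]
opening: 0.0696
```

>>> move_arm(
  commands=[
    [[-1,0,0,0],[-3,0,0,0],[-4.5,0,0,0],[-4.5,0,0,0],[0,3,0,0],[0,4,0,0],[0,3,0,0],[0,0,0,0]],
  ],
)

```text
clock: 27.1
tool_pos: [0.5102, 0.1587, 0.1846]
orientation: [-108.0, 90.0, 57.6]
force: [0.5, -0.9, 0.2]
opening: 0.07
```

```bash
python3 tap.py pics/w7.png
python3 - <<'E'
from h import *
print(get_obs()['opening'],get_obs()['clock'],get_obs()['force'])
im,d=snapshot("side"); s2,d2=snapshot("scene")
out=np.hstack([cv2.resize(im[230:330,190:290],(400,400)),cv2.resize(s2[215:330,195:310],(400,400))]); save("pics/c7.png",out)
P,_=pts("scene",d2); V=tov(P); H=cv2.cvtColor(s2,cv2.COLOR_RGB2HSV).astype(int)
m=(H[...,0]>15)&(H[...,0]<32)&(H[...,1]>110)&(abs(V[...,0])<48)&(abs(V[...,1])<22)&(V[...,2]>85)
for s in (-1,1): w=V[m&(V[...,1]*s>2)]; print(s,len(w),np.median(w,0).round(1))
E
```

```text
[0.51019643 0.15866999 0.1846022 ] 0.06999396295805424 [ 0.48230158 -0.92024418  0.17622561] 27.1
mat 2203 (0.5342379808425903, 0.2593383193016052) 0.0404982715845108
red 248 [0.53581316 0.25708074 0.07557805] [0.54769972 0.27046432 0.09503755] [0.52484732 0.24692032 0.05324181]
top 116 [0.5382356  0.26587428 0.09319992] (0.5379494428634644, 0.2641950845718384) 0.010141382925212383
0.07039387055015454 27.15 [ 0.57741534  0.13403891 -0.57177803]
-1 207 [ -2.8 -11.5  96.9]
1 198 [-1.7 12.2 97.2]
```

View pics/c7.png

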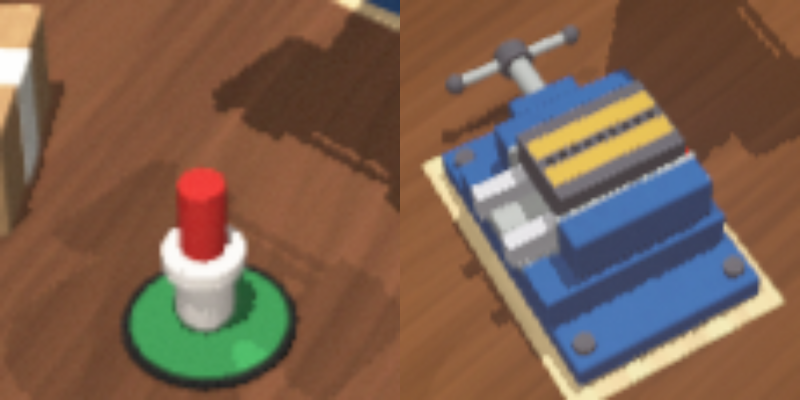

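The tapper stands upright near the mat's centre, and the die is level with both parallels in. Handing in.

```bash
python3 -c "
from plant import close_job
print(close_job())"
```

```text
the job is handed in; nothing more can be done
None
```

I finished the job and handed it in at about 27 s of the 72 s allowed; no verdict comes back.

- **Parallels:** I pushed both home together with the two fingertips. Both ends measured -80.5 mm in vise x in the wrist view and about -82 mm in the scene view (home is -80.5 mm).
- **Die:** I pressed it with the tapper, first on the +y brass strip and then on the -y strip, at about 22 N each. Afterwards the two strips measured 96.9 and 97.2 mm high in the scene view, so the die is down and level. The side view read about 2.5 mm higher on both strips, roughly the offset it also showed on the jaw tops.
- **Tapper:** It stands upright on the mat, within about 3 mm of the middle. The gripper is open and clear.

I did not test the pinch by trying to slide the parallels; I am relying on the push forces for that. I knocked nothing over, but I did not measure the bystanders' positions again at the end.

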